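Feed two stand-offs into the storage tube

TASK

On the welding bench, slide the blue-ended stand-off into the open end of the green storage tube first, then feed the yellow-ended one in behind it, using it to push the blue one on until that is up against the closed end. Let go of the yellow one there, lying straight behind the blue one with its tail sticking out of the tube onto the tray, and leave the red-ended stand-off where it lies.

Things in the scene. Friction and masses are not known exactly. Their poses are not given: they have to be found in the camera images.
- blue_standoff: Loose stand-off: round steel bar, 22 mm diameter, with a blue square plate (30 x 30, 10 thick) on each end; 140 mm long overall, about 0.25 kg, same both ways round. It goes in first. Origin: its middle, on the bar's axis; x runs along the bar. Lies level on its plates, axis 15 mm above the bench.
- yellow_standoff: Loose stand-off: round steel bar, 22 mm diameter, with a yellow square plate (30 x 30, 10 thick) on each end; 140 mm long overall, about 0.25 kg, same both ways round. It goes in second. Origin: its middle, on the bar's axis; x runs along the bar. Lies level on its plates, axis 15 mm above the bench.
- red_standoff: Loose stand-off: round steel bar, 22 mm diameter, with a red square plate (30 x 30, 10 thick) on each end; 140 mm long overall, about 0.25 kg, same both ways round. A bystander, to be left alone. Origin: its middle, on the bar's axis; x runs along the bar. Lies level on its plates, axis 15 mm above the bench.
- tube: Green square tube, fixed, lying on the bench. Origin: middle of its open end (white rim), at bench height; x points into the tube, z up. In mm: inside 50 wide (y), 46 high (z 6 to 52), 215 deep (closed at x = 215); walls 4, top at z = 56, with a 20 wide slot. Its 6 thick, 58 wide floor runs out to x = -110 as a tray without sides. Fully fed, the blue middle is at x = 145, the yellow at x = 5 (65 sticks out).
Things that resemble listed ones, but are neither listed nor needed, are in the scene too. Leave any brown, orange or turquoise look-alike of the yellow_standoff alone.

How it is judged (in metres and radians):
On the way, in this order (a step that is already met when the one before it is completed fails the run):
1. the blue stand-off lies at least 30 mm inside the tube, the yellow one not yet in it (x of blue_standoff in the frame of tube above -0.04 m and y of blue_standoff in the frame of tube between -0.03 and 0.03 m and z of blue_standoff in the frame of tube below 0.05 m and angle between the x axis of blue_standoff and the x axis of tube, either way round below 0.3 rad and not (x of yellow_standoff in the frame of tube above -0.07 m and y of yellow_standoff in the frame of tube between -0.03 and 0.03 m and z of yellow_standoff in the frame of tube below 0.05 m and angle between the x axis of yellow_standoff and the x axis of tube, either way round below 0.3 rad)), for 0.2 s.
2. the yellow stand-off follows right behind the blue one while that is not yet home (x of blue_standoff in the frame of tube between 0.02 and 0.125 m and distance between blue_standoff and yellow_standoff below 0.15 m and y of yellow_standoff in the frame of tube between -0.03 and 0.03 m and z of yellow_standoff in the frame of tube below 0.05 m and angle between the x axis of yellow_standoff and the x axis of tube, either way round below 0.3 rad), for 0.1 s.
At the end, for the whole second after the job is handed in: The blue stand-off is in the tube with its leading end within 16 mm of the closed end; the yellow one is behind it with at least 40 mm of its length in the tube; both lie straight (within 17 degrees of the tube), released and at rest; the red one is within 20 mm of where it lay (x of blue_standoff in the frame of tube above 0.129 m and y of blue_standoff in the frame of tube between -0.03 and 0.03 m and z of each of blue_standoff, yellow_standoff in the frame of tube below 0.05 m and angle between the x axis of each of blue_standoff, yellow_standoff and the x axis of tube, either way round below 0.3 rad and x of yellow_standoff in the frame of tube above -0.03 m and y of yellow_standoff in the frame of tube between -0.03 and 0.03 m and linear speed of each of blue_standoff, yellow_standoff below 0.01 m/s and distance of red_standoff from where it was at the start of the episode below 0.02 m); the robot touches nothing.
It fails at once if the red stand-off is moved by more than 20 mm (distance of red_standoff from where it was at the start of the episode above 0.02 m).
It also fails if it takes over 67 s, if anything falls off the work surface, if the arm or the gripper's body presses on something with over 40 N, if the wrist force passes 120 N, or if a joint passes its speed limit or range.

ROBOT

A 6-joint arm with a two-finger parallel gripper is mounted at the origin on the work surface. World frame = base frame: x ahead of the robot, y to its left, z up, the work surface at z = 0. Lengths are in mm, angles in rad, forces in N, time in s.
With the tool pointing down it reaches from about 325 to 775 mm from the base axis. Payload 5.5 kg.
Tool frame: the origin (TCP) lies at the very end of the fingers, on their centre line; the grasp point (between the pads) lies 19 mm behind it; z points along the fingers, y is the direction in which the jaws open and shut (so a half turn about z gives the same grasp; the last joint's range is limited). The gripper opens to 88 mm and grips with 3 to 60 N. Pads are 20 mm wide; open, the fingers measure 115 mm over their backs; the gripper's body (75 mm by 178 mm) begins 61 mm behind the grasp point.
Start: joints at [-1.248, 0.091, 1.231, -0, 1.82, -0.057], TCP at [222.441, -557.258, 222.631] pointing down, gripper open.
Joint ranges: [-2.87, 2.87], [-0.86, 2.18], [0.17, 2.46], [-1.51, 4.65], [0.06, 2.69], [-2.65, 2.65]. Speed limits (rad/s): [2.57, 2.57, 3.01, 3.14, 3.14, 3.14].

INTERFACE

Orientations are given as a unit quaternion [x, y, z, w].
In Python, from plant import env, eyes gives the robot as it stands. The module is installed in compiled form; this text tells all that it offers.
- The arm moves only by the tool move_arm, never from a script. Its argument "steps" is text: rows parted by semicolons, each of 7 numbers parted by spaces: the shift along the world's x, y, z in cm, then the turn, a rotation vector about the world's x, y, z in rad, then the closure in counts, from 0 (fully open) to 255 (shut). A call has 1 to 20 rows; each row is the pose to reach, as a shift and turn from the pose measured when the call began; what a row does not reach only later rows make up. A row lasts 1/8 s, in which the tool goes at most 62.5 mm and 10.7 degrees, less where a joint would pass 70% of its speed; a pose out of reach is approached as far as the arm can. A call with a gripper value outside its range is refused whole. The fingers move at their own pace and stop on an object; "newtons" is the grip in N (left out, the last holds). Time passes only in rows, so rows that repeat a pose let the fingers close. It gives the time, the measured TCP pose, the force and the opening at its end, in the units of the state.
- env.observe(): the state, without advancing time (a new reading comes with each control period).
- eyes.get_image(name): name is "side" or "top"; returns a dict with "image" (480x640x3 uint8, blue, green, red), "fx", "fy", "cx", "cy" (pixels), "xyz" and "attitude" of the camera in the world. Camera axes: x right, y down, z forward; pixel columns grow to the right and rows downward; lengths in mm; the calibration is good to about 2 mm. A picture is of the moment at which its call begins. There is no depth.
- env.job_done(): hands the job in, once; it reports no verdict.
The state is a dict: "time_s": time; "joint_pos": joint angles; "qd": joint speeds; "joint_torque": joint torques, N m; "eef_pos": TCP position; "tool_rot": TCP orientation; "ft_force": force on the tool from outside, world axes, zero at the start; "ft_torque": the same for the moment, N m; "opening": finger opening in mm.
Only numpy, scipy, OpenCV 4.12 (cv2) and the standard library are available. Lean on these libraries where they do the work, as an engineer would, in place of code of your own. Each camera call takes 0.05 s, during which the arm holds its last target.

## Working session

There is one attempt and no reset: what is moved stays moved. The work goes in short steps, Python scripts to look and compute and a tool call to move; the robot and the scene stay as the last step left them, time stands still between calls to the robot, and variables do not carry over. Pictures are saved under pics/ and viewed, and the job is handed in when it is done.

Besides the shell and the picture viewer there is one more tool, called after ">>>" in YAML: its name, and indented under it one key for each argument. move_arm: Moves the arm, as the interface text tells. Its arguments: {"type":"object","properties":{"steps":{"type":"string"},"newtons":{"type":"number"}},"required":["steps"]}

```bash
mkdir -p pics; ls; python3 - <<'E'
from plant import env, eyes
import cv2
for n in("side","top"):
    d=eyes.get_image(n); cv2.imwrite(f"pics/{n}0.png",d["image"]); print(n,d["fx"],d["fy"],d["cx"],d["cy"],d["xyz"],d["attitude"])
print(env.observe())
E
```

```text
pics
side 502.46412364326414 502.46412364326414 316.99713569818186 245.57417763269908 [ 471.53553694 -627.7001646   734.1474422 ] [ 0.92163003 -0.03807563  0.02190291 -0.38557568]
top 544.4833985134718 544.4833985134718 328.7979947413962 237.13173010084282 [ 273.69875681   89.72626794 1427.04084897] [ 0.70503394 -0.70343462  0.05969191 -0.06740734]
{'time_s': 0.1, 'joint_pos': array([-1.24771198e+00,  9.17843968e-02,  1.23172405e+00, -6.71937745e-06,
        1.81977764e+00, -5.67166596e-02]), 'qd': array([ 8.86100986e-04, -7.30565157e-04, -2.36525552e-03,  1.64175506e-03,
       -5.39031724e-04, -2.33504555e-05]), 'joint_torque': array([ 3.24807130e-03, -4.47855663e+01, -4.07571459e+01,  7.01756193e-02,
        2.84543593e-02, -1.01115581e-04]), 'eef_pos': array([ 222.34971468, -557.01340386,  221.64283107]), 'tool_rot': array([ 9.82022824e-01,  1.88760312e-01, -1.15663622e-04, -8.38784134e-04]), 'ft_force': array([ 0.0839987 , -0.28678452,  0.53335021]), 'ft_torque': array([-0.04651753,  0.02852483, -0.02072316]), 'opening': 87.85071517205881}
```

View pics/side0.png

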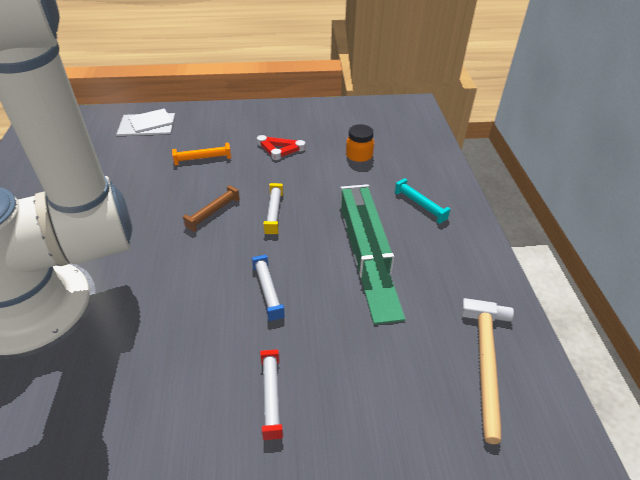

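View pics/top0.png

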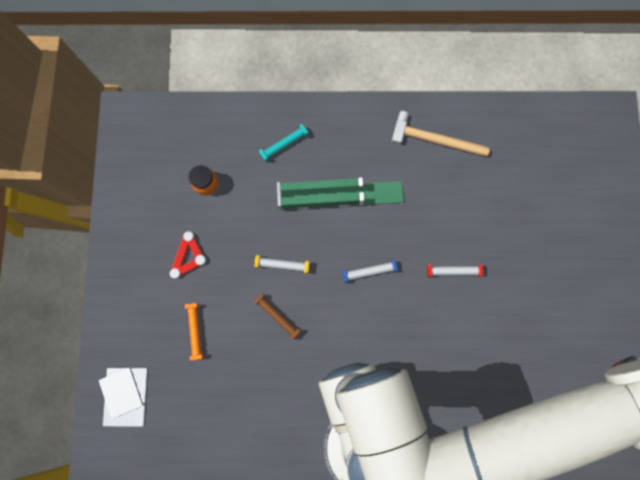

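The side view shows the tube's open end with its tray at about (380,265), facing the robot's -y side. Blue is at (268,288), yellow at (273,208) and red at (271,395). The top view shows the same layout, with +x up and +y left.

```bash
cat > h.py <<'E'
import numpy as np, cv2
from scipy.spatial.transform import Rotation as R
def ray(d,p):
    v=np.array([(p[0]-d["cx"])/d["fx"],(p[1]-d["cy"])/d["fy"],1.])
    v=R.from_quat(d["attitude"]).apply(v); return np.array(d["xyz"]),v/np.linalg.norm(v)
def plane(d,p,z):
    o,v=ray(d,p); return o+v*(z-o[2])/v[2]
def tri(d1,p1,d2,p2):
    o1,v1=ray(d1,p1);o2,v2=ray(d2,p2)
    A=np.stack([v1,-v2],1); t=np.linalg.lstsq(A,o2-o1,rcond=None)[0]
    a=o1+v1*t[0];b=o2+v2*t[1]; return (a+b)/2,np.linalg.norm(a-b)
RNG={"blue":((105,120,60),(128,255,255)),"yellow":((22,150,80),(32,255,255)),"red":((0,200,80),(4,255,255)),"green":((60,120,30),(82,255,255))}
def blobs(d,c,amin=15):
    m=cv2.inRange(cv2.cvtColor(d["image"],cv2.COLOR_BGR2HSV),*[np.array(x) for x in RNG[c]])
    n,l,s,ce=cv2.connectedComponentsWithStats(m)
    return [(s[i][4],ce[i].round(1),s[i][:4]) for i in range(1,n) if s[i][4]>=amin]
E
python3 - <<'E'
from plant import env, eyes
from h import *
S=eyes.get_image("side");T=eyes.get_image("top")
for c in RNG:
    for n,d in(("S",S),("T",T)):
        for b in blobs(d,c): print(c,n,b[0],b[1],b[2],plane(d,b[1],15).round(1))
for n,d,x,y,w,h,k in(("tubeS",S,320,170,110,170,5),("tubeT",T,260,165,160,60,5)):
    cv2.imwrite(f"pics/{n}.png",cv2.resize(d["image"][y:y+h,x:x+w],None,fx=k if w>150 else 3.5,fy=k if w>150 else 3.5,interpolation=cv2.INTER_CUBIC))
E
```

```text
blue S 97 [258.6 259.5] [252 255  16  15] [424.3  68.6  15. ]
blue S 224 [275.3 312.2] [267 304  17  17] [453.5 -65.2  15. ]
blue T 44 [394.7 265.5] [392 260   6  12] [455.6 -66.5  15. ]
blue T 39 [344.8 275.9] [343 270   5  12] [428.2  63.7  15. ]
yellow S 79 [276.5 186.4] [269 183  14  13] [466.6 300.4  15. ]
yellow S 177 [270.6 227. ] [263 221  15  13] [450.  162.2  15. ]
yellow T 1256 [ 38.7 206.9] [  5 188  84  40] [611.9 883.   15. ]
yellow T 219 [ 14.  226.4] [  6 215  17  21] [558.6 943.9  15. ]
yellow T 39 [256.5 261. ] [255 256   5  11] [466.8 294.8  15. ]
yellow T 40 [306.8 266.8] [305 261   5  12] [451.8 162.8  15. ]
yellow T 371 [ 50.  474.7] [ 17 466  51  14] [-63.  788.1  15. ]
red S 347 [280.2 144.5] [261 137  38  19] [481.2 473.4  15. ]
red S 102 [268.9 352.9] [261 350  17   9] [ 440.4 -150.    15. ]
red S 106 [272.6 428. ] [263 425  19   7] [ 443.4 -281.6   15. ]
red T 66 [186.5 247.3] [180 241  17  21] [502.9 480.4  15. ]
red T 26 [190.2 266.2] [186 263  10   7] [452.8 468.2  15. ]
green S 664 [357.1 224. ] [343 189  30  67] [634.1 157.9  15. ]
green S 566 [375.  221.5] [360 188  31  66] [673.7 162.9  15. ]
green S 1314 [381.3 297.3] [364 260  40  63] [649.8 -45.9  15. ]
```

View pics/tubeS.png

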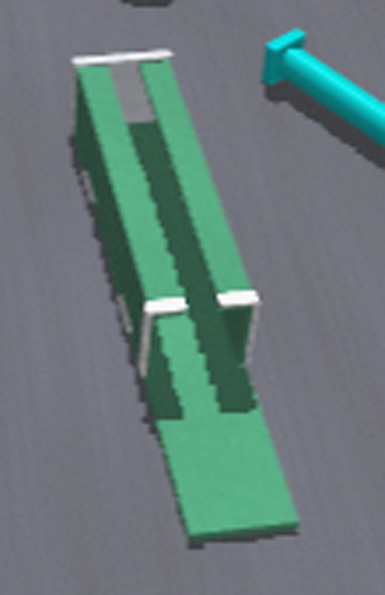

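View pics/tubeT.png

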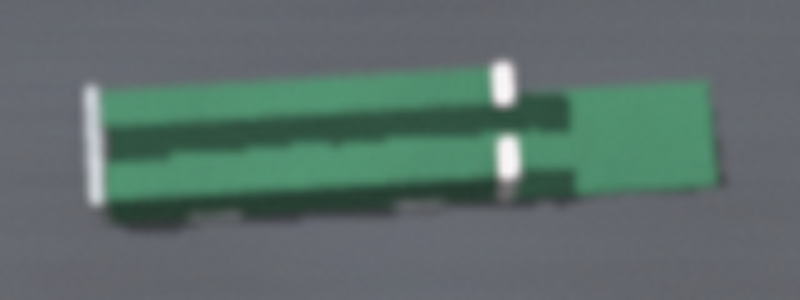

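```bash
python3 - <<'E'
from plant import env, eyes
from h import *
S=eyes.get_image("side");T=eyes.get_image("top")
s=lambda x,y:(x/3.5+320-.4,y/3.5+170-.4)
t=lambda x,y:(x/5+260-.4,y/5+165-.4)
P={}
for n,a,b,z in(("trayL",(190,531),(718,186),6),("trayR",(297,520),(708,81),6),("rimL",(145,309),(514,179),56),("rimR",(258,300),(512,64),56),
 ("endL",(74,62),(93,206),56),("endR",(172,54),(88,86),56),("slotL",(185,306),(514,136),56),("slotR",(218,303),(513,104),56)):
    p,g=tri(S,s(*a),T,t(*b));print(n,p.round(1),g.round(1),"S",plane(S,s(*a),z)[:2].round(1),"T",plane(T,t(*b),z)[:2].round(1))
    P[n]=(plane(S,s(*a),z)+plane(T,t(*b),z))/2
a=(P["trayL"]+P["trayR"])/2;b=(P["rimL"]+P["rimR"])/2;c=(P["endL"]+P["endR"])/2
print(a,b,c)
for u,v in((a,b),(b,c),(a,c)): w=(v-u)[:2];print(np.linalg.norm(w),np.degrees(np.arctan2(w[1],w[0])))
for c,pp in(("blue",(((258.6,259.5),(344.8,275.9)),((275.3,312.2),(394.7,265.5)))),("yellow",(((276.5,186.4),(256.5,261)),((270.6,227),(306.8,266.8))))):
    q=[tri(S,x,T,y) for x,y in pp];print(c,q);w=q[0][0]-q[1][0];print((q[0][0]+q[1][0])/2,np.linalg.norm(w),np.degrees(np.arctan2(w[1],w[0])))
    # top view, planes at 20
    r=[plane(T,y,18) for x,y in pp];w=r[0]-r[1];print(r,(r[0]+r[1])/2,np.linalg.norm(w),np.degrees(np.arctan2(w[1],w[0])))
E
```

```text
trayL [628.6 -93.3   7. ] 0.1 S [628.8 -92.6] T [628.8 -93.4]
trayR [686.3 -89.3   5.4] 1.9 S [685.1 -90. ] T [687.1 -89.3]
rimL [619.2  18.4  56.2] 1.3 S [618.6  18.4] T [620.   18.4]
rimR [680.7  19.1  57.6] 1.2 S [680.5  20.4] T [681.7  19. ]
endL [606.4 236.7  53.8] 0.8 S [606.4 234.1] T [605.5 236.4]
endR [669.9 240.6  53.8] 1.0 S [668.7 237.6] T [669.8 240.3]
slotL [641.4  18.3  57.1] 2.4 S [640.4  19. ] T [642.9  18.3]
slotR [658.9  18.7  57.4] 1.5 S [658.5  19.9] T [660.1  18.7]
[657.44513076 -91.30744922   6.        ] [650.20044056  19.07836963  56.        ] [637.58646412 237.11483389  56.        ]
110.62330016341554 93.75497259155263
218.4010351384607 93.3110192195687
329.0221309951709 93.46028319491619
blue [(array([426.07200281,  63.50165091,  20.6944793 ]), np.float64(2.96561540387962)), (array([454.4633188 , -66.44153662,  16.92828948]), np.float64(1.8854389810725078))]
[440.2676608   -1.46994285  18.81138439] 133.06195171728552 102.32488207147604
[array([427.83569517,  63.7067867 ,  18.        ]), array([455.26191087, -66.17492985,  18.        ])] [441.54880302  -1.23407158  18.        ] 132.7458383599916 101.92358585382128
yellow [(array([466.39197923, 294.09473728,  19.8471688 ]), np.float64(0.42448614213500485)), (array([450.88754935, 162.67320432,  14.84121586]), np.float64(1.8775133165547124))]
[458.63976429 228.3839708   17.34419233] 132.42758865305066 83.2716417196659
[array([466.43208313, 294.3321657 ,  18.        ]), array([451.42511757, 162.65338148,  18.        ])] [458.92860035 228.49277359  18.        ] 132.5311707817357 83.49825470002355
```

Both views agree to 1–3 mm:

| Item | Position (mm) | Direction |
|---|---|---|
| Tube mouth | about (650.3, 19) | 93.4° |
| Blue | about (441, -1) | 102.1° |
| Yellow | about (459, 228) | 83.4° |

The measured heights fit too: rim about 57, tray about 6, and plate blobs 15–21. Next I move above blue and turn 80°.

>>> move_arm:
  steps: "2.2 5.6 -1 0.14 0 0 0; 2.2 5.6 -1 0 0 0.14 0; 4.4 11.1 -2 0 0 0.28 0; 6.6 16.7 -3 0 0 0.42 0; 8.8 22.2 -4 0 0 0.56 0; 11 27.8 -5 0 0 0.70 0; 13.2 33.4 -6 0 0 0.84 0; 15.3 38.9 -7 0 0 0.98 0; 17.5 44.5 -8 0 0 1.12 0; 19.7 50 -9 0 0 1.26 0; 21.9 55.6 -10.2 0 0 1.40 0; 21.9 55.6 -10.2 0 0 1.40 0; 21.9 55.6 -10.2 0 0 1.40 0; 21.9 55.6 -10.2 0 0 1.40 0; 21.9 55.6 -10.2 0 0 1.40 0; 21.9 55.6 -10.2 0 0 1.40 0"
  newtons: 40

```text
time_s: 2.3
eef_pos: [441.4, -2.0, 120.5]
tool_rot: [0.63, 0.776, -0.0, -0.0]
ft_force: [-0.5, -0.9, 0.4]
opening: 87.7
```

>>> move_arm:
  steps: "0 0 -5 0 0 0 0; 0 0 -9 0 0 0 0; 0 0 -11 0 0 0 0; 0 0 -11.6 0 0 0 0; 0 0 -11.6 0 0 0 0; 0 0 -11.6 0 0 0 200; 0 0 -11.6 0 0 0 200; 0 0 -11.6 0 0 0 200; 0 0 -11.6 0 0 0 200; 0 0 -11.6 0 0 0 200; 0 0 -11.6 0 0 0 200; 0 0 -11.6 0 0 0 200; 0 0 -11.6 0 0 0 200"

```text
time_s: 3.92
eef_pos: [441.2, -2.1, 4.4]
tool_rot: [0.63, 0.776, -0.0, -0.0]
ft_force: [-0.7, -0.7, 0.7]
opening: 21.2
```

>>> move_arm:
  steps: "0 0 2 0 0 0 200; 1 -0.5 4 0 0 0 200; 5 -1.5 4.5 0 0 -0.04 200; 9 -2.8 4.5 0 0 -0.08 200; 13 -4 4.5 0 0 -0.12 200; 17 -5.2 4.5 0 0 -0.15 200; 20 -6 4.5 0 0 -0.15 200; 21.4 -6.4 4.5 0 0 -0.15 200; 21.4 -6.4 4.5 0 0 -0.15 200; 21.4 -6.4 4.5 0 0 -0.15 200"

```text
time_s: 5.18
eef_pos: [654.4, -65.8, 48.6]
tool_rot: [0.687, 0.727, -0.001, -0.001]
ft_force: [0.5, 0.3, -1.7]
opening: 21.4
```

```bash
python3 - <<'E'
from plant import env, eyes
import cv2
S=eyes.get_image("side")["image"];cv2.imwrite("pics/s1.png",cv2.resize(S[150:380,230:480],None,fx=2.5,fy=2.5))
E
```

```text
(no output)
```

View pics/s1.png

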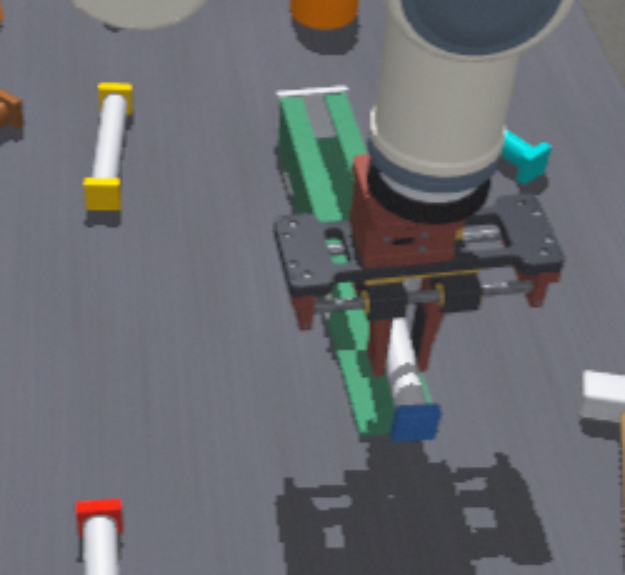

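The blue bar is held level over the tray, in line with the tube. I lower it, slide it in, then put it down, regrip near the tail and push on.

>>> move_arm:
  steps: "0.1 0 -2 0 0 0 200; 0.1 0 -3.4 0 0 0 200; 0.1 0 -3.4 0 0 0 200; 0 1.5 -3.4 0 0 0 200; -0.1 3 -3.4 0 0 0 200; -0.2 4.5 -3.4 0 0 0 200; -0.3 6 -3.4 0 0 0 200; -0.3 6.3 -3.4 0 0 0 200; -0.3 6.3 -3.4 0 0 0 200; -0.3 6.3 -3.7 0 0 0 200; -0.3 6.3 -3.7 0 0 0 200"

```text
time_s: 6.6
eef_pos: [651.5, -3.3, 11.8]
tool_rot: [0.687, 0.727, -0.001, -0.001]
ft_force: [0.5, -0.8, -1.6]
opening: 21.6
```

```bash
python3 - <<'E'
from plant import env, eyes
import cv2
S=eyes.get_image("side")["image"];cv2.imwrite("pics/s2.png",cv2.resize(S[150:380,230:480],None,fx=2.5,fy=2.5))
E
```

```text
(no output)
```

View pics/s2.png

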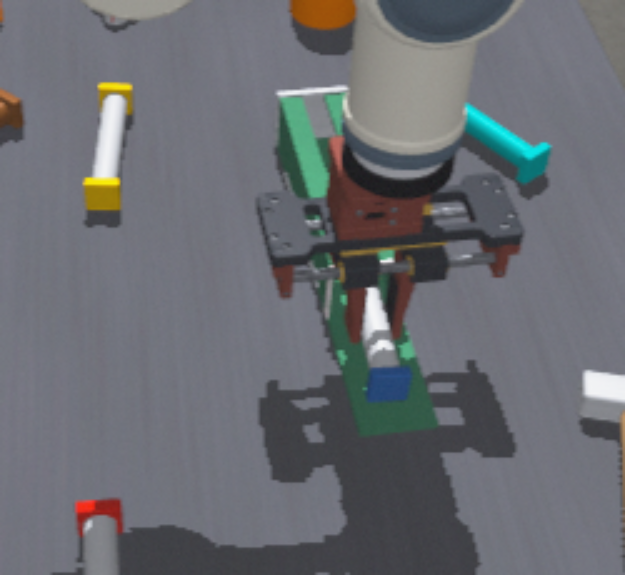

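>>> move_arm:
  steps: "0 0 -0.1 0 0 0 90; 0 0 -0.1 0 0 0 90; 0 0 -0.1 0 0 0 90; 0 0 -0.1 0 0 0 90; 0 0 0 0 0 0 90; 0.1 -2 0 0 0 0 90; 0.2 -4 0 0 0 0 90; 0.3 -4.5 0 0 0 0 90; 0.3 -4.5 0 0 0 0 90; 0.3 -4.5 0 0 0 0 200; 0.3 -4.5 0 0 0 0 200; 0.3 -4.5 0 0 0 0 200; 0.3 -4.5 0 0 0 0 200; 0.3 -4.5 0 0 0 0 200; 0.3 -4.5 0 0 0 0 200"

```text
time_s: 8.52
eef_pos: [654.5, -48.0, 11.9]
tool_rot: [0.687, 0.727, -0.0, -0.001]
ft_force: [-0.3, 1.5, -0.5]
opening: 20.8
```

>>> move_arm:
  steps: "-0.1 1.5 0 0 0 0 200; -0.2 3 0 0 0 0 200; -0.3 4.5 0 0 0 0 200; -0.3 5.2 0 0 0 0 200; -0.3 5.2 0 0 0 0 200; -0.3 5.2 0 0 0 0 200; -0.3 5.2 0 0 0 0 90; -0.3 5.2 0 0 0 0 90; -0.3 5.2 0 0 0 0 90; -0.3 5.2 0 0 0 0 90; -0.3 5.2 5 0 0 0 90; -0.3 5.2 10 0 0 0 90; -0.3 5.2 10 0 0 0 90"

```text
time_s: 10.15
eef_pos: [654.2, 3.8, 118.6]
tool_rot: [0.687, 0.727, 0.003, 0.003]
ft_force: [-0.4, -0.4, -1.6]
opening: 57.3
```

```bash
python3 - <<'E'
from plant import env, eyes
import cv2
from h import *
d=eyes.get_image("side");S=d["image"];cv2.imwrite("pics/s3.png",cv2.resize(S[150:380,230:480],None,fx=2.5,fy=2.5))
T=eyes.get_image("top");
for c in("blue","yellow"):
  for D in(d,T):print(c,[(b[0],b[1],plane(D,b[1],21 if c=="blue" else 15).round(1)) for b in blobs(D,c)])
E
```

```text
blue [(np.int32(205), array([379.9, 281.9]), array([652.3, -13.5,  21. ]))]
blue [(np.int32(15), array([324., 191.]), array([654.5, 118.7,  21. ]))]
yellow [(np.int32(81), array([276.5, 186.5]), array([466.6, 300. ,  15. ])), (np.int32(176), array([270.6, 227. ]), array([450. , 162.2,  15. ]))]
yellow [(np.int32(1253), array([ 38.7, 206.9]), array([611.9, 883. ,  15. ])), (np.int32(225), array([ 13.9, 226.3]), array([558.9, 944.2,  15. ])), (np.int32(38), array([256.4, 261. ]), array([466.8, 295. ,  15. ])), (np.int32(40), array([306.8, 266.8]), array([451.8, 162.8,  15. ])), (np.int32(16), array([626.6, 399.2]), array([ 122. , -636.3,   15. ])), (np.int32(371), array([ 49.9, 474.7]), array([-63. , 788.4,  15. ]))]
```

View pics/s3.png

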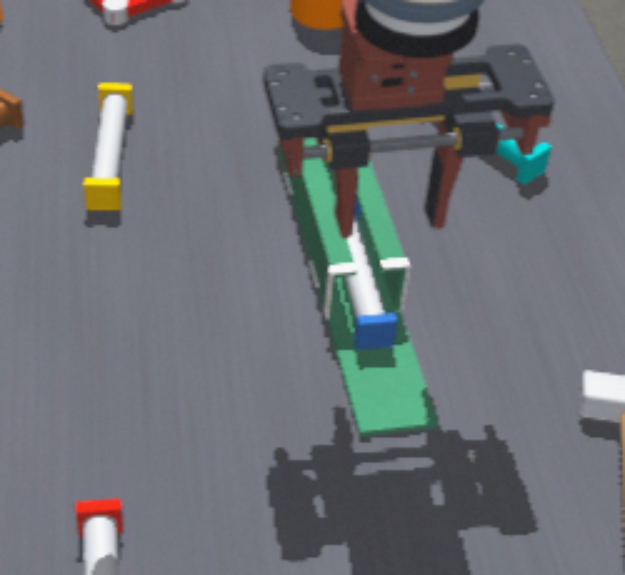

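>>> move_arm:
  steps: "-3 3.5 0 0 0 -0.03 0; -6.5 7.5 0 0 0 -0.06 0; -10 11.5 0 0 0 -0.09 0; -13.5 15.5 0 0 0 -0.12 0; -17 19.5 0 0 0 -0.15 0; -19.5 22.5 0 0 0 -0.17 0; -19.5 22.5 0 0 0 -0.17 0; -19.5 22.5 0 0 0 -0.17 0; -19.5 22.5 0 0 0 -0.17 0; -19.5 22.5 0 0 0 -0.17 0"

```text
time_s: 11.5
eef_pos: [457.3, 228.1, 112.1]
tool_rot: [0.747, 0.665, -0.0, -0.0]
ft_force: [-0.6, 0.1, 0.1]
opening: 87.6
```

>>> move_arm:
  steps: "0.1 0 -4 0 0 0 0; 0.1 0 -8 0 0 0 0; 0.1 0 -10.2 0 0 0 0; 0.1 0 -10.8 0 0 0 0; 0.1 0 -10.8 0 0 0 0; 0.1 0 -10.8 0 0 0 200; 0.1 0 -10.8 0 0 0 200; 0.1 0 -10.8 0 0 0 200; 0.1 0 -10.8 0 0 0 200; 0.1 0 -10.8 0 0 0 200; 0.1 0 -10.8 0 0 0 200; 0.1 0 -10.8 0 0 0 200; 0.1 0 -10.8 0 0 0 200"

```text
time_s: 13.12
eef_pos: [458.2, 228.1, 4.0]
tool_rot: [0.746, 0.665, -0.0, -0.0]
ft_force: [0.1, -0.0, 0.1]
opening: 21.1
```

>>> move_arm:
  steps: "0 0 4 0 0 0 200; 0 0 8 0 0 0 200; 2.5 -4 8.5 0 0 0.02 200; 5 -8 8.5 0 0 0.04 200; 7.5 -12 8.5 0 0 0.06 200; 10 -16.5 8.5 0 0 0.08 200; 12.5 -21 8.5 0 0 0.11 200; 15 -25 8.5 0 0 0.14 200; 17.5 -29 8.5 0 0 0.175 200; 20 -33.4 8.5 0 0 0.175 200; 20 -33.4 6 0 0 0.175 200; 20 -33.4 3 0 0 0.175 200; 20 -33.4 1 0 0 0.175 200; 20 -33.4 1 0 0 0.175 200; 20 -33.4 1 0 0 0.175 200"

```text
time_s: 15.0
eef_pos: [658.7, -105.8, 15.3]
tool_rot: [0.685, 0.728, -0.0, 0.0]
ft_force: [-0.3, -0.4, -1.1]
opening: 21.2
```

```bash
python3 - <<'E'
from plant import env, eyes
import cv2
from h import *
d=eyes.get_image("side");S=d["image"];cv2.imwrite("pics/s4.png",cv2.resize(S[200:430,230:480],None,fx=2.5,fy=2.5))
E
```

```text
(no output)
```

View pics/s4.png

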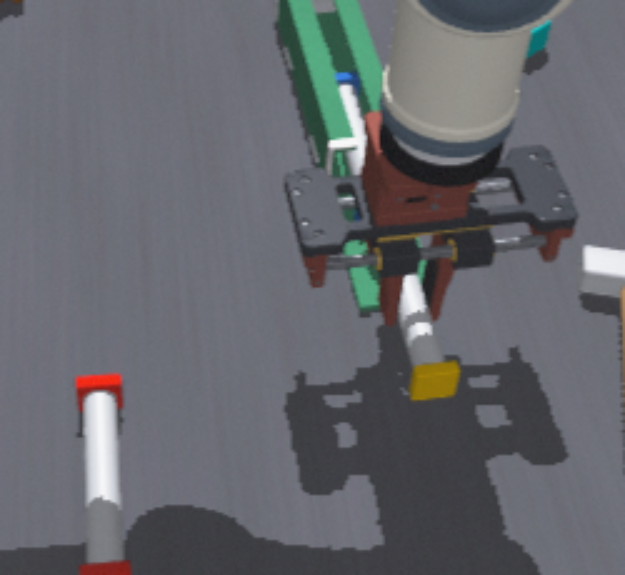

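>>> move_arm:
  steps: "-0.1 0 -0.3 0 0 0 200; -0.2 1 -0.3 0 0 0 200; -0.2 2 -0.3 0 0 0 200; -0.3 3 -0.3 0 0 0 200; -0.3 4 -0.3 0 0 0 200; -0.4 5 -0.3 0 0 0 200; -0.5 6 -0.3 0 0 0 200; -0.5 7 -0.3 0 0 0 200; -0.6 8 -0.3 0 0 0 200; -0.6 9 -0.3 0 0 0 200; -0.7 10 -0.3 0 0 0 200; -0.7 10.3 -0.3 0 0 0 200; -0.7 10.3 -0.3 0 0 0 200"

```text
time_s: 16.68
eef_pos: [651.8, -2.1, 12.5]
tool_rot: [0.685, 0.728, 0.0, 0.0]
ft_force: [0.1, -0.4, -1.7]
opening: 21.3
```

```bash
python3 - <<'E'
from plant import env, eyes
import cv2
from h import *
d=eyes.get_image("side");S=d["image"];cv2.imwrite("pics/s5.png",cv2.resize(S[150:380,230:480],None,fx=2.5,fy=2.5))
T=eyes.get_image("top")["image"];cv2.imwrite("pics/t5.png",cv2.resize(T[130:290,240:440],None,fx=3.5,fy=3.5))
E
```

```text
(no output)
```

View pics/s5.png

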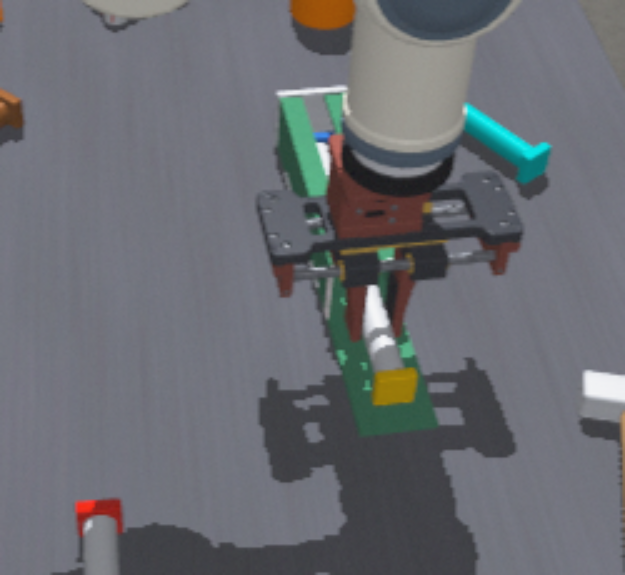

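View pics/t5.png

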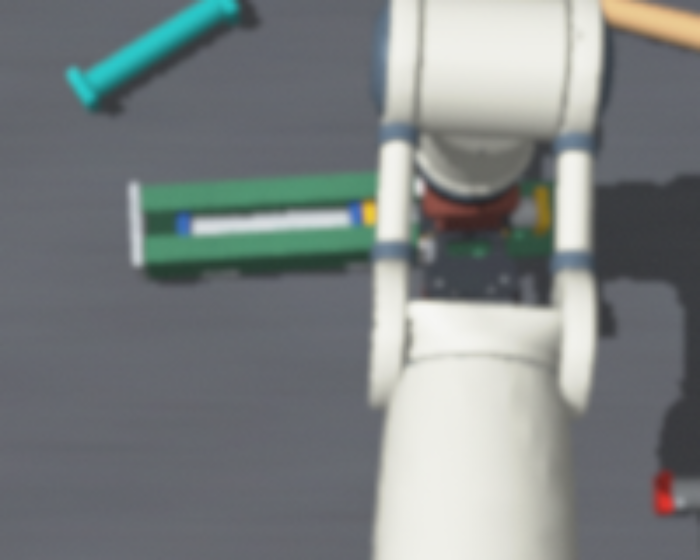

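The yellow plate is against blue inside the tube and both are straight. Next I release, regrip near the tail and push home.

>>> move_arm:
  steps: "0 0 -0.1 0 0 0 90; 0 0 -0.1 0 0 0 90; 0 0 -0.1 0 0 0 90; 0 0 -0.1 0 0 0 90; 0 0 0 0 0 0 90; 0.1 -2 0 0 0 0 90; 0.2 -4 0 0 0 0 90; 0.3 -4.5 0 0 0 0 90; 0.3 -4.5 0 0 0 0 90; 0.3 -4.5 0 0 0 0 200; 0.3 -4.5 0 0 0 0 200; 0.3 -4.5 0 0 0 0 200; 0.3 -4.5 0 0 0 0 200; 0.3 -4.5 0 0 0 0 200; 0.3 -4.5 0 0 0 0 200"
  newtons: 30

```text
time_s: 18.65
eef_pos: [654.8, -47.3, 12.4]
tool_rot: [0.685, 0.728, 0.0, 0.0]
ft_force: [0.3, 2.2, 0.4]
opening: 21.3
```

>>> move_arm:
  steps: "-0.1 0.8 0 0 0 0 200; -0.1 1.6 0 0 0 0 200; -0.1 2.1 0 0 0 0 200; -0.1 2.3 0 0 0 0 200; -0.1 2.3 0 0 0 0 200; -0.1 2.3 0 0 0 0 200"

```text
time_s: 19.4
eef_pos: [653.8, -23.8, 12.4]
tool_rot: [0.685, 0.728, 0.001, -0.0]
ft_force: [0.2, -0.6, 0.2]
opening: 21.3
```

>>> move_arm:
  steps: "0 0.1 0 0 0 0 200; 0 0.2 0 0 0 0 200; 0 0.3 0 0 0 0 200; 0 0.3 0 0 0 0 200"

```text
time_s: 19.9
eef_pos: [653.8, -20.8, 12.4]
tool_rot: [0.685, 0.728, 0.001, -0.0]
ft_force: [-0.2, -3.1, -0.6]
opening: 20.9
```

```bash
python3 - <<'E'
from plant import env, eyes
import cv2
from h import *
T=eyes.get_image("top");I=T["image"];cv2.imwrite("pics/t6.png",cv2.resize(I[150:230,260:420],None,fx=5,fy=5))
print(env.observe()["ft_force"])
E
```

```text
[ 0.06537512 -2.80224779 -0.09155886]
```

View pics/t6.png

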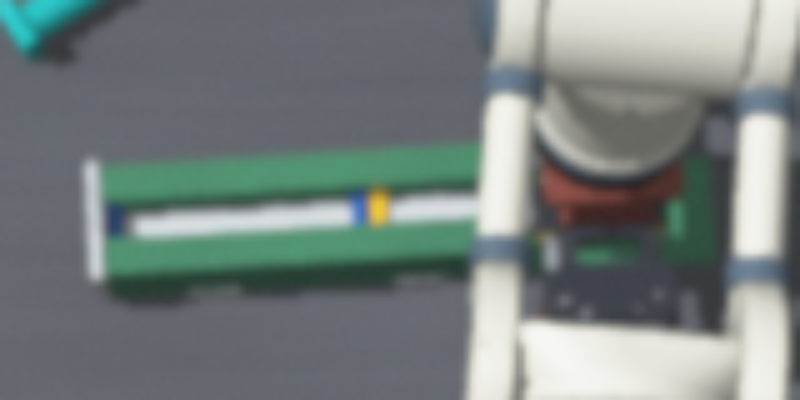

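The top view shows blue's front plate at (118,220), right by the closed end. The force is still only 3 N, so I'll creep a little further.

>>> move_arm:
  steps: "0 0.1 0 0 0 0 200; 0 0.2 0 0 0 0 200; 0 0.2 0 0 0 0 200"

```text
time_s: 20.32
eef_pos: [653.8, -20.4, 12.5]
tool_rot: [0.685, 0.728, -0.0, 0.001]
ft_force: [0.0, -7.8, -0.3]
opening: 21.5
```

The force rose to 8 N and the tool stalled, so blue is against the wall. Release and retreat.

>>> move_arm:
  steps: "0 -0.1 0 0 0 0 200; 0 -0.1 0 0 0 0 60; 0 -0.1 0 0 0 0 60; 0 -0.1 0 0 0 0 60; 0 -0.1 0 0 0 0 60; 0 -0.1 0 0 0 0 60; 0 -0.1 3 0 0 0 60; 0 -0.1 7 0 0 0 60; 0 -0.1 11 0 0 0 60; -5 -4 14 0 0 0 60; -10 -8 14 0 0 0 60; -15 -12 14 0 0 0 60; -20 -16 14 0 0 0 60; -23 -20 16 0 0 0 60; -23 -20 16 0 0 0 60; -23 -20 16 0 0 0 60; -23 -20 16 0 0 0 60"

```text
time_s: 22.45
eef_pos: [424.5, -219.3, 171.7]
tool_rot: [0.685, 0.729, -0.0, 0.0]
ft_force: [-0.2, 0.3, -0.3]
opening: 66.8
```

```bash
python3 - <<'E'
from plant import env, eyes
import cv2
from h import *
d=eyes.get_image("side");T=eyes.get_image("top")
cv2.imwrite("pics/s7.png",d["image"]);cv2.imwrite("pics/t7.png",cv2.resize(T["image"][140:300,240:500],None,fx=3,fy=3))
o=np.array([650.3,19]);u=np.array([-.0594,.9982]);v=np.array([-.9982,-.0594])
for c in("blue","yellow","red"):
  for n,D in(("S",d),("T",T)):
    for b in blobs(D,c,6):
      p=plane(D,b[1],24)[:2]
      if np.linalg.norm(p-o)<300: print(c,n,b[0],b[1],"tube",((p-o)@u).round(1),((p-o)@v).round(1))
    if c=="red": print([(b[1]) for b in blobs(D,c,6)])
E
```

```text
blue S 32 [358.2 197.2] tube 217.2 -10.0
blue S 23 [370.3 236.4] tube 89.0 -8.7
blue T 11 [331.4 190.8] tube 79.6 -8.7
blue T 8 [282.5 193.5] tube 209.9 -9.0
yellow S 47 [372.2 241.2] tube 74.6 -9.4
yellow S 217 [384.2 293.8] tube -64.5 -0.2
yellow T 38 [384.9 189.7] tube -62.5 -3.3
yellow T 14 [335.3 190.6] tube 69.2 -8.7
red S 105 [269.4 353.1] tube -162.7 218.7
[array([283.6, 145. ]), array([269.4, 353.1]), array([272.5, 428.1])]
red T 8 [429.  270.5] tube -160.1 218.6
[array([185.1, 242.9]), array([183.7, 248.9]), array([429. , 270.5])]
```

View pics/s7.png

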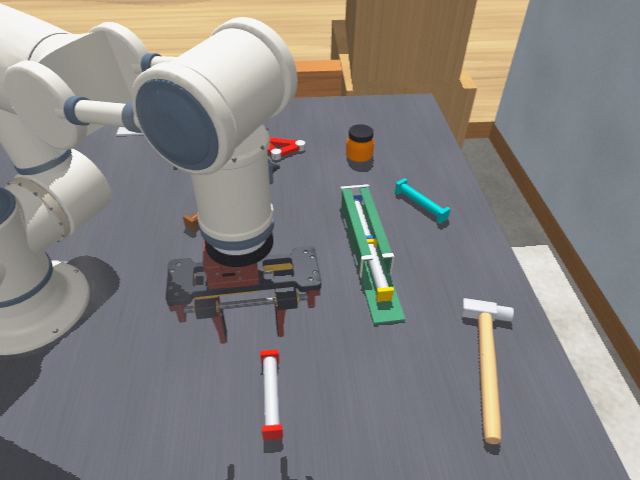

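View pics/t7.png

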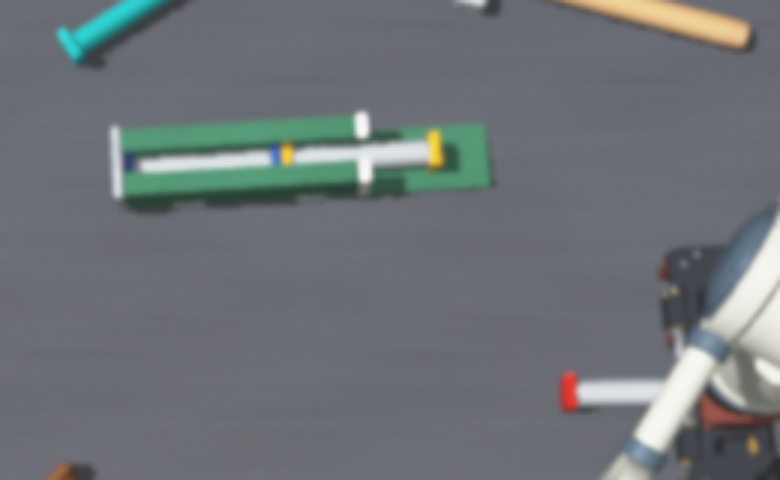

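```bash
python3 -c "
from plant import env
print(env.job_done())"
```

```text
the job is handed in; nothing more can be done
None
```

The job is done and handed in at about 22.5 s of the 67 s allowed. Blue went into the tube first. Yellow then pushed it on until the tool stalled at about 8 N against the closed end, and I released yellow and moved the gripper clear.

**Blue:** the plate colours put its middle at about tube x = 145 mm.

**Yellow:** its middle is at about x = 4 mm, straight behind blue, with its tail out on the tray.

**Red:** its plates are within 0.5 px of where they were at the start in the side view. In the final top view the arm covers one of its plates.

**Disagreements:**
- The parts of the plates inside the tube read 9–10 mm off the tube's axis, within the 30 mm limit. Some of this is because only the strip under the slot can be seen.
- Blue's plates read 7–9 mm deeper from the side camera than from the top one. This fits the side camera seeing only part of each plate.

**Slip:** my first move call had a stray 0.14 rad tilt in its first row. It was undone in the next row, in free space, and had no effect.

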